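# Clip the massage rod into its sloping case and fold the cover shut

### The arm

A 6-joint arm with a two-finger parallel gripper is mounted at the origin on the work surface. World frame = base frame: x ahead of the robot, y to its left, z up, the work surface at z = 0. Lengths are in m, angles in rad, forces in N, time in s.
With the tool pointing down it reaches from about 0.425 to 0.95 m from the base axis. Payload 3.5 kg.
Tool frame: the origin (TCP) lies between the finger pads; the fingertips stand 19 mm ahead of it and the grasp point (between the pads) is the TCP; z points along the fingers, y is the line along which they close (so a half turn about z gives the same grasp; the last joint's range is limited). The gripper opens to 85 mm and grips with 20 to 120 N. Pads are 22 mm wide; open, the fingers measure 114 mm over their backs; the gripper's body (76 mm by 85 mm) begins 54 mm behind the grasp point. The pads swing forward as they close: fully open they stand 13 mm farther back than shut.
Start: joints at [1.106, 0.286, 1.577, -0, 1.279, -0.15], TCP at [0.209, 0.642, 0.25] pointing down, gripper open.
Joint ranges: [-2.77, 2.77], [-0.9, 2.22], [0.21, 2.48], [-1.53, 4.67], [0.24, 2.81], [-2.84, 2.84]. Speed limits (rad/s): [2.79, 2.79, 3.14, 3.14, 3.14, 3.14].

### API

Orientations are given as a unit quaternion [x, y, z, w].
In Python, from plant import monitor, eyes, ctrl gives the robot as it stands.
- The arm moves only by the shell command python3 -m handwheel 'ROWS' [FORCE]. ROWS is JSON, a list of rows, each a list of 7 numbers: the shift along the tool's x, y, z in units of 40 cm (1.0 is 40 cm), then the turn, a rotation vector about the tool's x, y, z in units of pi rad (1.0 is pi rad), then the opening, from -1 (shut) to 1 (fully open). A call has 1 to 12 rows; each row is the pose to reach, as a shift and turn from the pose commanded when the call began, along the tool's axes at that moment, turning the shorter way round; what a row does not reach only later rows make up. A row lasts 1/8 s, in which the tool goes at most 62.5 mm and 10.7 degrees, less where a joint would pass 70% of its speed; a pose out of reach is approached as far as the arm can. A call with a number of a shift or a turn outside -1 to 1 is refused whole. A call with a gripper value outside its range is refused whole. The fingers move at their own pace and stop on an object; FORCE is the grip in N (left out, the last holds). Time passes only in rows, so rows that repeat a pose let the fingers close. It gives the time, the measured TCP pose, the force, the opening and the grip force at its end, in the units of the state.
- monitor.get_state(): the state, without advancing time (a new reading comes with each control period).
- eyes.read_camera(name): name is "scene" or "top" or "wrist"; returns the picture (420x560x3 uint8, red, green, blue); there is no depth.
- eyes.camera_params(name): a dict with "K" (3x3 intrinsics, pixels), "k1" (the pictures are not rectified: a ray, as slopes to the right and down, at radius r is drawn at 1 + k1 r^2 times it, then the intrinsics apply), "R" (3x3) and "t" (3): a world point X has camera coordinates R X + t. Camera axes: x right, y down, z forward; pixel columns grow to the right and rows downward; lengths in m; the calibration is good to about 2 mm. A picture is of the moment at which its call begins: read the wrist's pose just before it. camera_params takes no time and is no camera call; for the wrist camera it gives the pose at the moment of the call.
- ctrl.sign_off(): hands the job in; it is judged then, once.
The state is a dict: "time": time; "qpos": joint angles; "dq": joint speeds; "joint_efforts": joint torques, N m; "eef_pos": TCP position; "tcp_rot": TCP orientation; "contact_force": force on the tool from outside, world axes, zero at the start; "wrist_torque": the same for the moment, N m; "opening": opening from 0.0 (shut) to 1.0 (fully open); "finger_force": force on a finger pad.
Only numpy, scipy, OpenCV 4.12 (cv2) and the standard library are available. Lean on these libraries where they do the work, as an engineer would, in place of code of your own. Each camera call takes 0.05 s, during which the arm holds its last target. There are 200 camera calls.

### The job

Put the bamboo massage rod away: take it from its rest, press it firmly but without undue force past the orange sprung jaw until it sits fully home in both forks of the sloping case, and let go of it. Then fold the case's stiff clear cover all the way shut over it, and leave the mug, ring, yoga blocks and lantern where they are.

Things in the scene. Friction and masses are not known exactly. Their poses are not given: they have to be found in the camera images.
- rod: (sizes in mm) bamboo massage rod, 184 long, 20 diameter, with a hard green grip band 26 diameter and 44 long round its middle; 0.13 kg (varies). Origin at its centre, y along the rod (either end may point either way; it may have rolled). It starts lying level in the rest, its axis 44 above the table
- rest: (mm) low wooden rest on which the rod starts, fixed: base 70 x 170 x 10, two notched posts 14 wide at y = +-66, up to z = 44, that hold the rod along the rest's y with its axis at z = 44. Origin under its centre
- case: (mm) bamboo case, fixed, 150 deep x 252 wide, 140 high at the back; its inner face slopes at 28 degrees from the table, falling towards the robot (-x of the case). Side cheeks with inner faces at y = +-116. Origin under its centre, x pointing away from the robot, y along the clip
- fork: (mm) two aluminium forks, fixed in the case, 14 wide at y = +-46 (78 free between). Origin: centre of a rod fully home; x up the slope, y along the rod, z out of the mouth, 28 deg from vertical, leaning towards the robot. Fixed prongs at x below -11, flared outwards from z = 9 to 27; the jaw closes the mouth from +x. The sloping face is at z = -34; a pin of radius 3 crosses at x = 21, z = -24
- jaw (a joint): angle of the sprung orange jaw, rad: 0 closed, up to 0.6 pushed back up the slope. Two lipped fingers (at y = +-46 of the fork) on one pin along y at x = 21, z = -24 mm. The lips leave 16 mm of mouth at z = 10; the rod first rests on them at about z = 20, pushes them back (10 to 15 N along -z of the fork) and they snap closed over it. Pressing with much over 30 N breaks the clip
- cover (a joint): angle of the cover, rad: 0 shut (parallel to the sloping face, 62 mm above it), up to 1.60. Stiff hinge: it stays where left and needs about 4 N at its edge. It starts wide open, leaning towards the robot over the forks, so they cannot be reached straight down from above.
- cover_hinge (a point): middle of the cover's hinge axis, which runs along the case's y at the top of the slope: 85 mm up the slope (x) and 28 mm out (z) from the fork's origin
- cover_edge (a point): middle of the cover's free edge, 125 mm from the hinge. The cover is a clear pane 4 thick, 228 wide, with a wooden strip 12 wide and 6 thick along this edge
- mug: white ceramic mug, 82 mm diameter, 92 high, handle at +y; origin under its centre; leave alone
- ring: green hard silicone grip ring lying flat, 72 mm outside, 48 inside, 18 high; origin under its centre; leave alone
- block_a: lower bamboo yoga block, 150 x 230 x 75 mm; origin under its centre; leave alone
- block_b: upper bamboo yoga block, lying on the lower one, 150 x 230 x 75 mm; origin under its centre; leave alone
- lantern: aluminium lantern with hinged door, 130 x 130 x 228 mm to the top of its handle; origin under its centre; leave alone
Mind the look-alikes: they are no part of the job. What is meant by the rod is not pink or purple, and is the larger of those in its own colour.

How it is judged:
By the outcome, as a careful person would: the job done as asked, in the order asked, and still so for the second after the job is handed in, with the robot touching nothing.
It also fails if it takes over 61 s, if anything falls off the work surface, if the arm or the gripper's body presses on something with over 40 N, if the wrist force passes 120 N, or if a joint passes its speed limit or range.

## Working session

There is one attempt and no reset: what is moved stays moved. The work goes in short steps, Python scripts to look and compute and a shell command to move; the robot and the scene stay as the last step left them, time stands still between calls to the robot, and variables do not carry over. Pictures are saved under pics/ and viewed, at most 10 in all, crops included, and the job is handed in when it is done.

```bash
ls; mkdir -p pics; cat > h.py <<'E'
import numpy as np,cv2
from plant import monitor,eyes,ctrl
from scipy.spatial.transform import Rotation as Rn
def P(n):
    p=eyes.camera_params(n);return {k:np.array(v,float) for k,v in p.items()}
def proj(p,X):
    X=np.atleast_2d(X);c=X@p['R'].T+p['t'];s=c[:,:2]/c[:,2:];r2=(s**2).sum(1,keepdims=True)
    s=s*(1+p['k1']*r2);return s@p['K'][:2,:2].T+p['K'][:2,2]
def ray(p,uv):
    K=p['K'];d=np.linalg.solve(K[:2,:2],np.array(uv,float)-K[:2,2]);s=d.copy()
    for _ in range(30): s=d/(1+p['k1']*(s@s))
    return -p['R'].T@p['t'], p['R'].T@np.array([s[0],s[1],1.])
def atz(p,uv,z):
    o,d=ray(p,uv);return o+d*(z-o[2])/d[2]
def tri(l):
    A=0;b=0
    for p,uv in l:
        o,d=ray(p,uv);d/=np.linalg.norm(d);M=np.eye(3)-np.outer(d,d);A=A+M;b=b+M@o
    return np.linalg.solve(A,b)
def snap(n,f):
    im=eyes.read_camera(n);cv2.imwrite('pics/'+f,cv2.cvtColor(im,cv2.COLOR_RGB2BGR));return im
E
python3 - <<'E'
from h import *
print(monitor.get_state())
for n in('scene','top'):
    im=snap(n,n+'0.png');p=P(n);print(n,p['k1'],p['K'].tolist(),(-p['R'].T@p['t']),p['R'][2])
a=[cv2.imread(f'pics/{n}0.png') for n in('scene','top')]
E
```

```text
pics
{'time': 0.0, 'qpos': array([ 1.10600938e+00,  2.87198327e-01,  1.57814096e+00,  1.72197278e-05,
        1.27858748e+00, -1.49983851e-01]), 'dq': array([-0.00111116, -0.00095222, -0.00014068, -0.00098479,  0.00045421,
        0.00053152]), 'joint_efforts': array([ 8.52083867e-04, -4.05993283e+01, -2.92620385e+01, -1.58208150e-04,
        5.87660688e-03,  5.37879458e-06]), 'eef_pos': array([0.2086882 , 0.64130521, 0.24894485]), 'tcp_rot': array([ 1.56754761e-01,  9.87636868e-01, -1.10986095e-03, -3.60969367e-04]), 'contact_force': array([-0.8092091 , -0.63548829,  0.67546517]), 'wrist_torque': array([-0.04258174, -0.01898146,  0.00086985]), 'finger_force': 0.0, 'opening': 1.0029416370532143}
scene -0.11913664836152445 [[419.8846448175918, 0.0, 280.4842843034415], [0.0, 419.8846448175918, 206.1215304792067], [0.0, 0.0, 1.0]] [1.3575849  0.50628962 1.18275374] [-0.56361352 -0.3639609  -0.74153372]
top -0.13993561508721014 [[457.0362856911871, 0.0, 272.6444647475612], [0.0, 457.0362856911871, 211.5534576816854], [0.0, 0.0, 1.0]] [0.39652542 0.01508237 1.57544607] [ 0.12459105 -0.00750315 -0.99217981]
```

View pics/scene0.png

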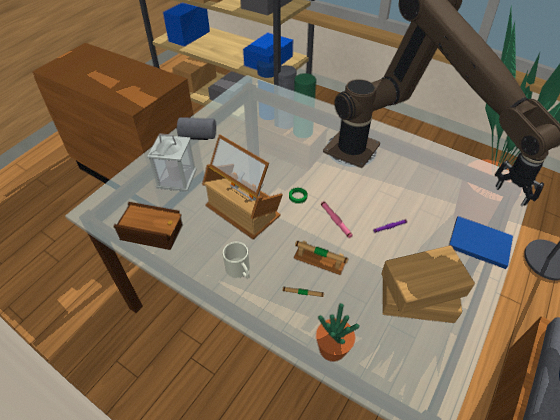

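View pics/top0.png

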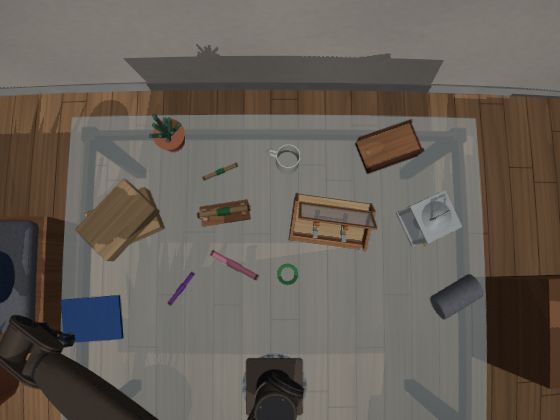

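Candidates for the rod: green-banded rod on the rest (scene 322,252 / top 224,211); smaller green-banded stick on the table (top 220,171); pink stick (top 235,264); purple stick (top 181,288). I choose the one on the rest because it is the larger bamboo one. Next I check it in a close crop.

```bash
python3 - <<'E'
from h import *
a=cv2.imread('pics/top0.png')[155:260,190:390];b=cv2.imread('pics/scene0.png')[130:280,200:360]
cv2.imwrite('pics/c1.png',cv2.resize(a,None,fx=4,fy=4,interpolation=cv2.INTER_CUBIC))
cv2.imwrite('pics/c2.png',cv2.resize(b,None,fx=4,fy=4,interpolation=cv2.INTER_CUBIC)[:600])
E
```

```text
(no output)
```

View pics/c1.png

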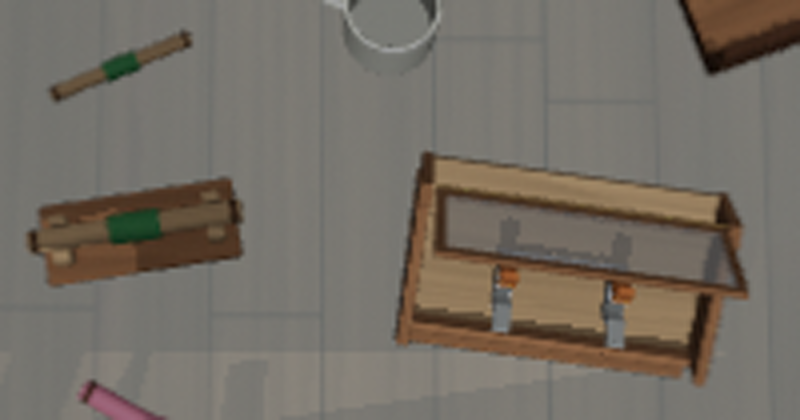

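View pics/c2.png

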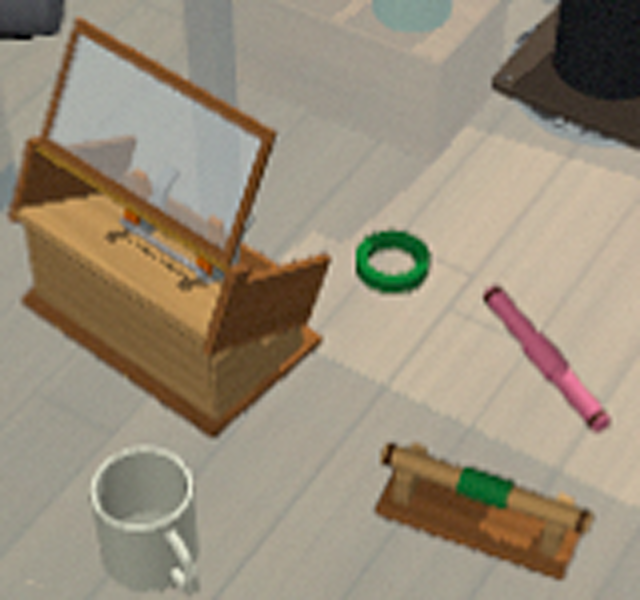

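The crops confirm the choice. The larger bamboo rod with a green band lies in the notched rest, with ends at top (198,215) and (250,208). The small one (top 220,171) lies on the table. Cover free edge in the top view: (299.5,218) to (376.8,229). Orange jaws: (317,224) and (346,228).

```bash
python3 - <<'E'
from h import *
from scipy.optimize import least_squares
T=P('top');S=P('scene')
t=lambda u,v:(T,np.array([190+u/4,155+v/4])-.4); s=lambda u,v:(S,np.array([200+u/4,130+v/4])-.4)
for a,b in[((33,239),(586,519)),((238,211),(388,455))]:
    print('rod end top/scene/tri',atz(*t(*a),.044).round(4),atz(*s(*b),.044).round(4),tri([t(*a),s(*b)]).round(4))
for n,p in(('top',T),('scene',S)):
    im=cv2.imread(f'pics/{n}0.png').astype(int);B,G,R=im[...,0],im[...,1],im[...,2]
    m=((G>R*1.4)&(G>B*1.3)&(G>40)).astype(np.uint8)
    k,l,st,c=cv2.connectedComponentsWithStats(m)
    for i in range(1,k):
        if st[i,4]>25: print(n,st[i],c[i].round(1),atz(p,c[i],.044).round(4))
c28,s28=np.cos(np.radians(28)),np.sin(np.radians(28))
u=np.array([c28,0,s28]);n=np.array([-s28,0,c28]);y=np.array([0,1,0])
def cov(r,yy,a): return 85/1e3*u+.028*n+r*(-u*np.cos(a)+n*np.sin(a))+yy*y
obs=[(t(438,252),'e',.114),(t(747,296),'e',-.114),(s(275,135),'e',.114),(s(78,22),'e',-.114),
(t(440,190),'h',.114),(t(725,228),'h',-.114),(t(508,276),'j',.046),(t(624,292),'j',-.046),
(s(215,435),'b',.126),(s(22,302),'b',-.126),(s(320,343),'f',.126)]
def pt(q,k,yy):
    F=np.array([q[0],q[1],q[2]]);Rz=Rn.from_euler('z',q[3]).as_matrix()
    if k=='e':l=cov(.125,yy,q[4])
    elif k=='h':l=cov(0,yy,0)
    elif k=='j':l=.012*u+.012*n+yy*y
    else: l=np.array([q[5]+(.075 if k=='b' else -.075),yy,-q[2]])
    return F+Rz@l
def res(q): return np.concatenate([proj(o[0],pt(q,k,yy))[0]-o[1] for o,k,yy in obs]+[[ (q[4]-1.6)*20]])
r=least_squares(res,[.6,-.2,.08,-.1,1.6,0],loss='soft_l1');print(r.x.round(4),r.fun[:-1].reshape(-1,2).round(1).tolist())
E
```

```text
rod end top/scene/tri [0.5791 0.2566 0.044 ] [0.5738 0.2573 0.044 ] [0.5779 0.2571 0.049 ]
rod end top/scene/tri [0.6031 0.0831 0.044 ] [0.6055 0.0855 0.044 ] [0.6033 0.0837 0.0404]
top [216 168   9   7  36] [219.8 171.1] [0.7284 0.1844 0.044 ]
top [217 207  13   9  87] [223.  211.2] [0.5898 0.1712 0.044 ]
top [277 264  21  21 174] [287.1 273.8] [ 0.3801 -0.0447  0.044 ]
scene [501  12  15  66 495] [509.4  49. ] [-1.3399  0.4181  0.044 ]
scene [521  56  18  43 242] [529.2  79.9] [-1.0254  0.5861  0.044 ]
scene [538  65  22  45 520] [550.5  89.7] [-0.9987  0.7076  0.044 ]
scene [295  74  21  24 377] [305.2  84.2] [-0.271  -0.3965  0.044 ]
scene [549 103  11  20 113] [555.8 112.2] [-0.7829  0.7602  0.044 ]
scene [485 104  18  44 265] [493.7 120.9] [-0.5046  0.4969  0.044 ]
scene [503 136  13  20  90] [509.2 144.8] [-0.3631  0.5992  0.044 ]
scene [289 188  18  15 163] [297.4 195. ] [ 0.4103 -0.0297  0.044 ]
scene [314 247  14  10  89] [320.7 251.4] [0.5907 0.1706 0.044 ]
scene [298 289  10   6  51] [302.6 291.5] [0.7553 0.1987 0.044 ]
scene [319 304  40  40 513] [337.9 325.7] [0.7988 0.3456 0.044 ]
[ 0.5269 -0.1816  0.1091 -0.1363  1.529   0.0262] [[-0.6, 0.2], [0.8, -0.0], [-0.4, 0.4], [-0.5, -0.2], [-0.7, -0.5], [0.4, -0.0], [0.1, 0.6], [-0.4, 0.5], [-0.3, 0.8], [-0.1, -0.1], [0.9, -0.4]]
```

```bash
cat >> h.py <<'E'
u28=np.radians(28)
def toolR(yaw,tilt):  # tool x along yawed y, tool z down; tilt about y: tool y rises
    R0=np.array([[0,1,0],[1,0,0],[0,0,-1]],float)
    return Rn.from_euler('z',yaw).as_matrix()@Rn.from_euler('y',-tilt).as_matrix()@R0
def row(p,R,st=None):
    st=st or monitor.get_state();A=Rn.from_quat(st['tcp_rot']).as_matrix()
    sh=A.T@(np.array(p)-st['eef_pos'])/.4;w=Rn.from_matrix(A.T@R).as_rotvec()/np.pi
    return np.r_[sh,w].round(4).tolist()
E
python3 - <<'E'
from h import *
print(row([.56,.171,.25],toolR(.146,0)))
p=P('wrist');st=monitor.get_state();A=Rn.from_quat(st['tcp_rot']).as_matrix()
print('cam in tool',A.T@(-p['R'].T@p['t']-st['eef_pos']),A.T@p['R'].T)
E
```

```text
[-1.1992, -0.8461, -0.001, -0.0007, 0.0003, 0.3533]
cam in tool [ 0.07970752 -0.00104032 -0.12394267] [[-4.43876898e-04 -9.49773512e-01 -3.12937819e-01]
 [ 9.99999846e-01 -5.26124668e-04  1.78381904e-04]
 [-3.34066714e-04 -3.12937692e-01  9.49773599e-01]]
```

```bash
python3 -m handwheel '[[-0.95,-0.67,0,0,0,0.28,1],[-0.95,-0.67,0,0,0,0.28,1],[-0.95,-0.67,0,0,0,0.28,1],[-0.95,-0.67,0,0,0,0.28,1],[-0.95,-0.67,0,0,0,0.28,1],[-0.95,-0.67,0,0,0,0.28,1],[-0.95,-0.67,0,0,0,0.28,1],[-0.95,-0.67,0,0,0,0.28,1],[-0.95,-0.67,0,0,0,0.28,1],[-0.95,-0.67,0,0,0,0.28,1]]'; python3 - <<'E'
from h import *
print(row([.59,.171,.23],toolR(.146,0)))
E
```

```text
time: 1.35
eef_pos: [0.4867, 0.2697, 0.2499]
tcp_rot: [0.562, 0.827, -0.0, -0.001]
contact_force: [0.9, 0.4, -0.8]
opening: 1.003
finger_force: 0.0
[-0.3245, 0.1494, 0.0494, -0.0003, -0.0001, 0.0734]
```

```bash
python3 -m handwheel '[[-0.325,0.15,0.05,0,0,0.0734,1],[-0.325,0.15,0.05,0,0,0.0734,1],[-0.325,0.15,0.05,0,0,0.0734,1],[-0.325,0.15,0.05,0,0,0.0734,1],[-0.325,0.15,0.05,0,0,0.0734,1]]'; python3 - <<'E'
from h import *
p=P('wrist');im=snap('wrist','w1.png').astype(int)
R,G,B=im[...,0],im[...,1],im[...,2]
m=((G>R*1.4)&(G>B*1.3)&(G>40)).astype(np.uint8)
k,l,st,c=cv2.connectedComponentsWithStats(m)
for i in range(1,k):
    if st[i,4]>100: print(st[i],c[i].round(1),atz(p,c[i],.05).round(4))
i=1+np.argmax(st[1:,4]);ys,xs=np.where(l==i)
r=cv2.minAreaRect(np.c_[xs,ys].astype(np.float32));print(r);b=cv2.boxPoints(r)
print([atz(p,q,.05).round(4).tolist() for q in b])
print(monitor.get_state()['eef_pos'],proj(p,[[.59,.171,.044],[.603,.0837,.044],[.578,.257,.044]]))
E
```

```text
time: 1.98
eef_pos: [0.5898, 0.1721, 0.2305]
tcp_rot: [0.653, 0.757, 0.0, -0.0]
contact_force: [0.4, -0.2, -0.1]
opening: 0.999
finger_force: 0.0
[ 264  167   26   46 1082] [276.9 189.3] [0.5909 0.1713 0.05  ]
[401 170  20  30 440] [410.8 184.9] [0.7185 0.195  0.05  ]
[  63  294   58   46 1277] [ 87.9 313.5] [ 0.3999 -0.0037  0.05  ]
((88.14201354980469, 314.7489318847656), (42.57453536987305, 52.49850082397461), 52.69605255126953)
[[0.3593, -0.0115, 0.05], [0.4115, 0.04, 0.05], [0.4395, 0.0003, 0.05], [0.3869, -0.0555, 0.05]]
[0.58983331 0.17219089 0.23062729] [[275.96175952 187.90202941]
 [276.00199206 268.26950482]
 [276.79762877  94.88312091]]
```

View pics/w1.png

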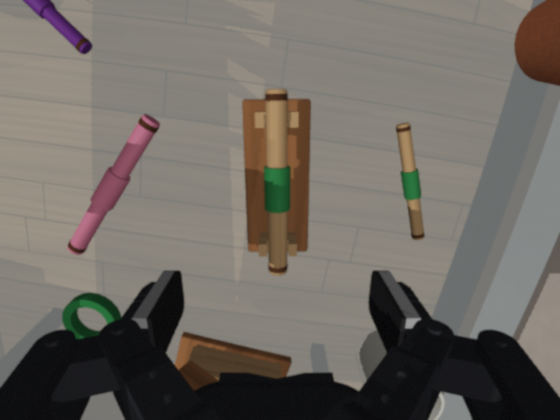

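The view shows the rod upright at (277,180) with the green band at (277,189). This matches the projected estimate within 2 px, and the fingers straddle it. Descending and gripping.

```bash
python3 -m handwheel '[[0,0.003,0.15,0,0,0,1],[0,0.003,0.28,0,0,0,1],[0,0.003,0.36,0,0,0,1],[0,0.003,0.42,0,0,0,1],[0,0.003,0.453,0,0,0,1],[0,0.003,0.453,0,0,0,1],[0,0.003,0.453,0,0,0,-1],[0,0.003,0.453,0,0,0,-1],[0,0.003,0.453,0,0,0,-1],[0,0.003,0.453,0,0,0,-1],[0,0.003,0.453,0,0,0,-1],[0,0.003,0.453,0,0,0,-1]]' 70
python3 -m handwheel '[[0,0,-0.05,0,0,0,-1],[0,0,-0.15,0,0,0,-1],[0,0,-0.3,0,0,0,-1],[0,0,-0.45,0,0,0,-1],[0,0,-0.55,0,0,0,-1],[0,0,-0.55,0,0,0,-1],[0,0,-0.55,0,0,0,-1]]'
python3 - <<'E'
from h import *
F=np.array([.5269,-.1816,.1091]);yaw=-.1363
Rf=Rn.from_euler('z',yaw).as_matrix()@Rn.from_euler('y',-u28).as_matrix()
n=Rf[:,2];R=toolR(yaw,u28)
print(n,R)
for d in(.085,.15): print(d,F+n*d,row(F+n*d,R))
p=F+n*.15-np.array([.10,-.02,0]);print(p,row(p,R))
E
```

```text
time: 3.52
eef_pos: [0.5924, 0.1707, 0.0501]
tcp_rot: [0.653, 0.757, 0.0, 0.0]
contact_force: [-1.9, -0.7, 5.1]
opening: 0.277
finger_force: 68.7
time: 4.4
eef_pos: [0.5912, 0.1705, 0.2675]
tcp_rot: [0.654, 0.757, -0.001, -0.001]
contact_force: [0.8, -0.4, -2.2]
opening: 0.278
finger_force: 69.0
[-0.46511746  0.06379103  0.88294759] [[ 0.13587837  0.87475872  0.46511746]
 [ 0.99072553 -0.11997348 -0.06379103]
 [ 0.          0.46947156 -0.88294759]]
0.085 [ 0.48736502 -0.17617776  0.18415055] [-0.82, -0.3819, 0.2092, -0.1553, -0.0219, 0.0879]
0.15 [ 0.45713238 -0.17203135  0.24154214] [-0.7988, -0.4555, 0.0659, -0.1553, -0.0219, 0.0879]
[ 0.35713238 -0.15203135  0.24154214] [-0.713, -0.6956, 0.0665, -0.1553, -0.0219, 0.0879]
```

```bash
python3 - <<'E'
from h import *
R=toolR(-.1363,u28);print(row([.44,.08,.26],R))
E
```

```text
[-0.1691, -0.4067, 0.0197, -0.1553, -0.0219, 0.0879]
```

```bash
python3 -m handwheel '[[-0.169,-0.407,0.02,-0.1553,-0.0219,0.0879,-1],[-0.169,-0.407,0.02,-0.1553,-0.0219,0.0879,-1],[-0.169,-0.407,0.02,-0.1553,-0.0219,0.0879,-1],[-0.169,-0.407,0.02,-0.1553,-0.0219,0.0879,-1],[-0.169,-0.407,0.02,-0.1553,-0.0219,0.0879,-1],[-0.169,-0.407,0.02,-0.1553,-0.0219,0.0879,-1]]'
python3 - <<'E'
from h import *
F=np.array([.5269,-.1816,.1091]);yaw=-.1363;R=toolR(yaw,u28);n=-R[:,2]
print(monitor.get_state()['qpos'])
p=P('wrist');im=snap('wrist','w2.png').astype(int)
Rf=Rn.from_euler('z',yaw).as_matrix()@Rn.from_euler('y',-u28).as_matrix()
r,g,b=im[...,0],im[...,1],im[...,2]
m=((r>150)&(g<r*.65)&(b<r*.35)).astype(np.uint8)
k,l,st,c=cv2.connectedComponentsWithStats(m)
for i in range(1,k):
    if st[i,4]>15: print(st[i],c[i].round(1))
L=lambda *a:F+Rf@np.array(a)/1e3
print('jaw pred',proj(p,[L(12,46,12),L(12,-46,12),L(21,46,-24),L(21,-46,-24)]).round(1).tolist())
print('edge',proj(p,[L(85,114,28),L(85,-114,28)]).round(1).tolist())
for d in(.085,.15): print(d,row(F+n*d,R))
E
```

```text
time: 5.15
eef_pos: [0.4424, 0.0802, 0.262]
tcp_rot: [0.731, 0.638, 0.16, 0.183]
contact_force: [0.7, -0.1, -1.4]
opening: 0.28
finger_force: 69.4
[-0.01827031 -0.51084548  2.33174318 -0.0741951   0.8336838   0.15390082]
jaw pred [[314.2, 356.7], [311.0, 412.9], [318.2, 336.0], [315.0, 390.0]]
edge [[387.5, 315.9], [365.1, 458.2]]
0.085 [-0.62, 0.0826, 0.2647, 0.0007, -0.0002, 0.0001]
0.15 [-0.6199, 0.083, 0.1022, 0.0007, -0.0002, 0.0001]
```

View pics/w2.png

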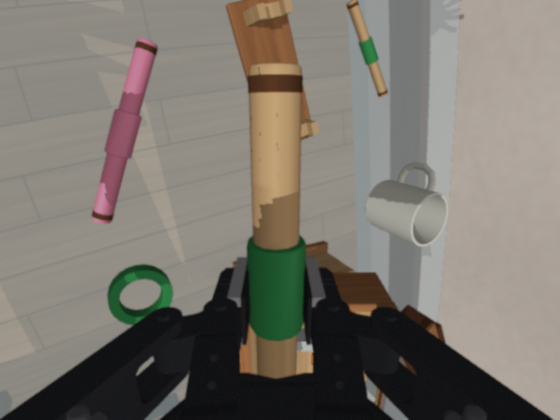

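The view shows the rod held square at the green band (277,290), clear of everything. The fingers hide the forks. Moving to hover 150 mm out of the mouth.

```bash
python3 -m handwheel '[[-0.62,0.083,0.102,0,0,0,-1],[-0.62,0.083,0.102,0,0,0,-1],[-0.62,0.083,0.102,0,0,0,-1],[-0.62,0.083,0.102,0,0,0,-1],[-0.62,0.083,0.102,0,0,0,-1],[-0.62,0.083,0.102,0,0,0,-1]]'
python3 - <<'E'
from h import *
F=np.array([.5269,-.1816,.1091]);yaw=-.1363;R=toolR(yaw,u28);n=-R[:,2]
st=monitor.get_state();print(st['eef_pos'],st['qpos'],F+.15*n)
A=Rn.from_quat(st['tcp_rot']).as_matrix();rod=st['eef_pos']+A[:,2]*.005
Rf=np.c_[R[:,1],R[:,0],n];L=lambda *a:F+Rf@np.array(a)/1e3
o=[]
for nme,(a,b,c,d) in(('top',(160,290,280,400)),('scene',(120,250,190,310))):
    im=snap(nme,nme+'2.png');p=P(nme);cr=cv2.cvtColor(im,cv2.COLOR_RGB2BGR)[a:b,c:d]
    cr=cv2.resize(cr,None,fx=3.2,fy=4 if 0 else 3.2,interpolation=cv2.INTER_CUBIC)
    pts=[rod+A[:,0]*.092,rod-A[:,0]*.092,L(85,114,28),L(85,-114,28),L(-11,46,9),L(-11,-46,9),L(12,46,12),L(12,-46,12)]
    for q in proj(p,pts):
        x,y=((q+.5-[c,a])*3.2).astype(int);cv2.circle(cr,(x,y),3,(255,0,255),1)
    o.append(cr)
h=max(x.shape[0] for x in o);o=[cv2.copyMakeBorder(x,0,h-x.shape[0],0,0,0) for x in o]
cv2.imwrite('pics/c3.png',np.hstack(o));print(np.hstack(o).shape)
E
```

```text
time: 5.95
eef_pos: [0.4559, -0.1728, 0.2404]
tcp_rot: [0.731, 0.637, 0.16, 0.182]
contact_force: [-0.3, -0.0, -2.1]
opening: 0.278
finger_force: 69.4
[ 0.45594148 -0.17281982  0.24037184] [-0.69304667 -0.37999291  2.2864767   0.34129306  0.84085034 -0.73403769] [ 0.45713238 -0.17203135  0.24154214]
(416, 768, 3)
```

View pics/c3.png

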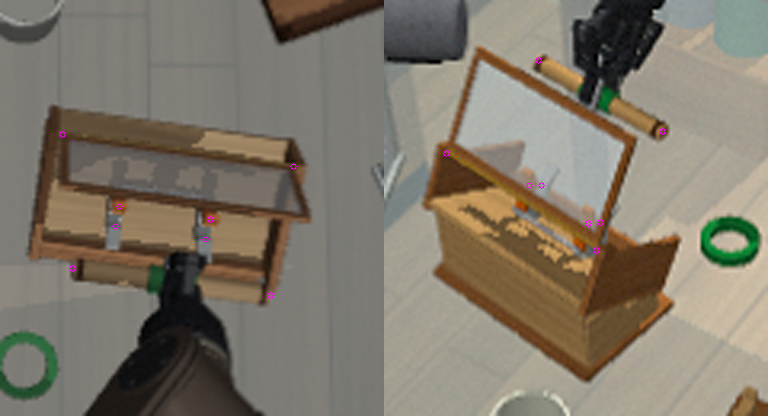

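```bash
cat >> h.py <<'E'
F=np.array([.5269,-.1816,.1091]);yaw=-.1363;R=toolR(yaw,u28);n=-R[:,2];Rf=np.c_[R[:,1],R[:,0],n]
def rep():
    st=monitor.get_state();A=Rn.from_quat(st['tcp_rot']).as_matrix()
    print('t',round(st['time'],2),'fork xyz mm',((st['eef_pos']-F)@Rf*1e3).round(1),'F fork',(st['contact_force']@Rf).round(1),'ang err deg',np.degrees(Rn.from_matrix(R.T@A).as_rotvec()).round(2),'op',round(st['opening'],3),'torque',(st['wrist_torque']@Rf).round(2))
E
python3 - <<'E'
from h import *
rep();print(row(F+.040*n,R))
E
```

```text
t 6.05 fork xyz mm [ -1.8   0.7 149.7] F fork [-0.6 -0.5 -1.8] ang err deg [-0.08  0.12 -0.1 ] op 0.278 torque [-0.04  0.33 -0.  ]
[-0.0024, 0.004, 0.2743, 0.0005, -0.0007, 0.0005]
```

```bash
python3 -m handwheel '[[-0.002,0.004,0.06,0,0,0,-1],[-0.002,0.004,0.12,0,0,0,-1],[-0.002,0.004,0.18,0,0,0,-1],[-0.002,0.004,0.23,0,0,0,-1],[-0.002,0.004,0.26,0,0,0,-1],[-0.002,0.004,0.274,0,0,0,-1],[-0.002,0.004,0.274,0,0,0,-1]]' >/dev/null
python3 - <<'E'
from h import *
rep()
st=monitor.get_state();A=Rn.from_quat(st['tcp_rot']).as_matrix();rod=st['eef_pos']+A[:,2]*.006
L=lambda *a:F+Rf@np.array(a)/1e3
o=[]
for nme,(a,b,c,d),f in(('top',(190,260,290,390),4),('scene',(150,220,200,300),4)):
    im=snap(nme,nme+'3.png');p=P(nme);cr=cv2.cvtColor(im,cv2.COLOR_RGB2BGR)[a:b,c:d]
    cr=cv2.resize(cr,None,fx=f,fy=f,interpolation=cv2.INTER_CUBIC)
    pts=[rod+A[:,0]*.092,rod-A[:,0]*.092,L(-11,53,9),L(-11,-39,9),L(-11,39,9),L(-11,-53,9)]
    for q in proj(p,pts):
        x,y=((q+.5-[c,a])*f).astype(int);cv2.circle(cr,(x,y),2,(255,0,255),1)
    o.append(cr)
cv2.imwrite('pics/c4.png',np.hstack(o))
E
```

```text
t 6.92 fork xyz mm [ 0.2 -0.7 40.6] F fork [-1.5  0.5 -2.1] ang err deg [-0.15  0.05 -0.05] op 0.275 torque [-0.02  0.36  0.05]
```

View pics/c4.png

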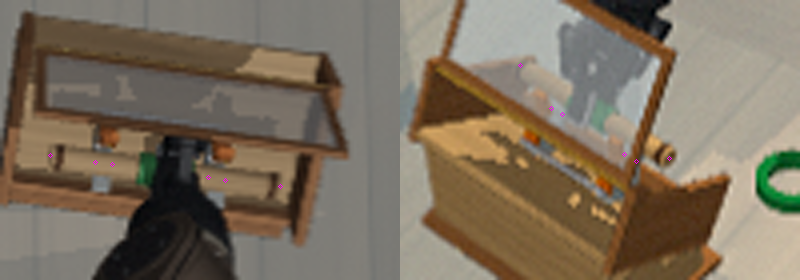

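The rod sits across both forks, with the orange jaws just up-slope of it (top crop 105,135 and 220,152) and the cheeks clear. Pressing in small steps while watching the force.

```bash
python3 -m handwheel '[[0,0,0.015,0,0,0,-1],[0,0,0.03,0,0,0,-1],[0,0,0.03,0,0,0,-1]]'>/dev/null; python3 -c "from h import *;rep()"; python3 -m handwheel '[[0,0,0.005,0,0,0,-1],[0,0,0.01,0,0,0,-1],[0,0,0.01,0,0,0,-1]]'>/dev/null; python3 -c "from h import *;rep()"; python3 -m handwheel '[[0,0,0.005,0,0,0,-1],[0,0,0.01,0,0,0,-1],[0,0,0.01,0,0,0,-1]]'>/dev/null; python3 -c "from h import *;rep()"
```

```text
t 7.4 fork xyz mm [-0.9 -1.1 28.1] F fork [-3.5 -0.3  0.8] ang err deg [-0.04  0.07  0.04] op 0.279 torque [-0.03  0.74 -0.14]
t 7.78 fork xyz mm [ 0.2 -1.2 25.5] F fork [-5.4  0.3 12.4] ang err deg [-0.12  0.07 -0.01] op 0.284 torque [ 0.2   1.19 -0.13]
t 8.15 fork xyz mm [ 0.3 -1.2 20.8] F fork [-1.5 -0.1  3.6] ang err deg [-0.18  0.03  0.03] op 0.278 torque [ 0.28  0.51 -0.11]
```

```bash
for i in 1 2 3; do python3 -m handwheel '[[0,0,0.005,0,0,0,-1],[0,0,0.01,0,0,0,-1],[0,0,0.01,0,0,0,-1]]'>/dev/null; python3 -c "from h import *;rep()"; done
```

```text
t 8.53 fork xyz mm [ 0.2 -1.2 16.2] F fork [ 1.5  0.5 -2. ] ang err deg [-0.19  0.    0.04] op 0.28 torque [ 0.21  0.14 -0.11]
t 8.9 fork xyz mm [ 0.4 -1.4 12.4] F fork [ 1.5 -0.6 -1.3] ang err deg [-0.19 -0.02  0.01] op 0.279 torque [-0.01 -0.02 -0.15]
t 9.28 fork xyz mm [ 0.7 -1.3 11.6] F fork [-12.3   1.2  42.3] ang err deg [-0.03  0.13 -0.25] op 0.28 torque [ 0.18  2.41 -0.08]
```

```bash
python3 -m handwheel '[[0,0,-0.009,0,0,0,-1],[0,0,-0.009,0,0,0,-1]]'>/dev/null; python3 -c "
from h import *;rep()
o=[]
st=monitor.get_state();A=Rn.from_quat(st['tcp_rot']).as_matrix();rod=st['eef_pos']+A[:,2]*.006;print(((rod-F)@Rf))
for nme in('top','scene'):
    for k in('2','4'):
        im=snap(nme,nme+'4.png') if k=='4' else cv2.cvtColor(cv2.imread(f'pics/{nme}2.png'),cv2.COLOR_BGR2RGB)
        im=im.astype(int);r,g,b=im[...,0],im[...,1],im[...,2]
        m=((r>120)&(g<r*.65)&(b<r*.4)&(g>r*.3)).astype(np.uint8);m2=np.zeros_like(m)
        (a,bb,c,d)=(200,250,300,365) if nme=='top' else (165,215,225,275)
        m2[a:bb,c:d]=m[a:bb,c:d]
        k_,l,s,c_=cv2.connectedComponentsWithStats(m2)
        print(nme,k,[(s[i].tolist(),c_[i].round(1).tolist()) for i in range(1,k_) if s[i,4]>5])
"
```

```text
t 9.53 fork xyz mm [ 0.4 -1.4 12.4] F fork [ 0.9 -0.7 -0.1] ang err deg [-0.22 -0.02  0.01] op 0.278 torque [ 0.01  0.01 -0.15]
[ 0.00039942 -0.00137746  0.00639265]
top 2 [([315, 223, 5, 4, 12], [317.1, 224.1]), ([344, 227, 4, 3, 11], [345.6, 228.1])]
top 4 [([315, 223, 5, 4, 11], [317.0, 224.7]), ([344, 227, 4, 4, 12], [345.6, 228.4])]
scene 2 [([225, 175, 5, 3, 6], [227.2, 176.0]), ([235, 181, 16, 11, 19], [242.3, 185.9]), ([231, 182, 3, 4, 8], [232.0, 183.5]), ([257, 185, 3, 8, 8], [257.9, 188.5]), ([260, 191, 9, 7, 25], [262.9, 194.3]), ([249, 194, 4, 4, 10], [250.5, 195.5]), ([253, 205, 3, 6, 8], [254.0, 207.8])]
scene 4 [([234, 180, 13, 9, 16], [240.1, 184.3]), ([231, 182, 3, 4, 8], [232.0, 183.5]), ([254, 182, 7, 14, 16], [257.5, 189.1]), ([249, 194, 4, 4, 10], [250.5, 195.5]), ([267, 196, 8, 2, 10], [270.9, 196.5]), ([253, 206, 3, 5, 6], [254.0, 207.8])]
```

```bash
python3 -m handwheel '[[0,0,0,0,0,0,0],[0,0,0,0,0,0,0.3],[0,0,0,0,0,0,0.3],[0,0,0,0,0,0,0.3],[0,0,-0.03,0,0,0,0.3],[0,0,-0.08,0,0,0,0.3],[0,0,-0.16,0,0,0,0.3],[0,0,-0.26,0,0,0,0.3],[0,0,-0.36,0,0,0,0.3],[0,0,-0.36,0,0,0,0.3]]' 40; python3 - <<'E'
from h import *
rep();p=P('wrist');im=snap('wrist','w5.png')
L=lambda *a:F+Rf@np.array(a)/1e3
print(proj(p,[L(0,92,0),L(0,0,0),L(0,-92,0),L(12,46,12),L(-11,46,9)]).round(1).tolist())
E
```

```text
time: 10.88
eef_pos: [0.4543, -0.1738, 0.2515]
tcp_rot: [0.73, 0.637, 0.16, 0.187]
contact_force: [0.5, -0.4, -0.1]
opening: 0.647
finger_force: 0.0
t 10.88 fork xyz mm [  2.4  -2.1 160. ] F fork [ 0.5 -0.4 -0.4] ang err deg [-0.57 -0.25 -0.09] op 0.647 torque [ 0.03  0.23 -0.  ]
[[270.6, 82.4], [271.0, 191.0], [271.4, 280.8], [285.3, 140.8], [257.5, 140.4]]
```

View pics/w5.png

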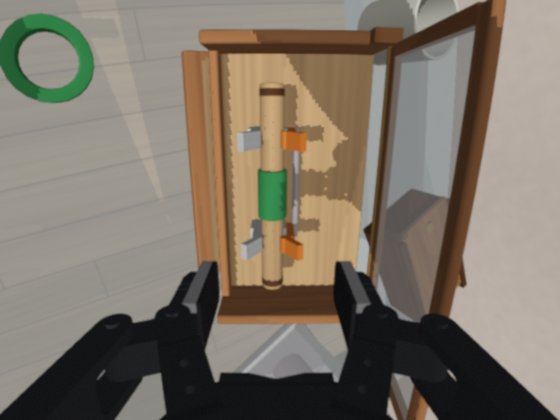

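The rod lies across both forks with the orange lips closed over it (wrist image 294,139 and 291,246), band at (272,194). Quick gentle confirm-press on the band with shut fingers.

```bash
python3 - <<'E'
from h import *
print(row(F+n*.042+Rf@[0,-.004,0],R))
E
```

```text
[-0.0053, -0.0037, 0.29, 0.002, 0.0007, 0.0002]
```

```bash
python3 -m handwheel '[[-0.005,-0.004,0.06,0.002,0,0,-1],[-0.005,-0.004,0.12,0.002,0,0,-1],[-0.005,-0.004,0.18,0.002,0,0,-1],[-0.005,-0.004,0.24,0.002,0,0,-1],[-0.005,-0.004,0.28,0.002,0,0,-1],[-0.005,-0.004,0.29,0.002,0,0,-1],[-0.005,-0.004,0.29,0.002,0,0,-1]]'>/dev/null; python3 -c "from h import *;rep()"; for i in 1 2 3; do python3 -m handwheel '[[0,0,0.003,0,0,0,-1],[0,0,0.006,0,0,0,-1],[0,0,0.006,0,0,0,-1]]'>/dev/null; python3 -c "from h import *;rep()"; done
```

```text
t 11.8 fork xyz mm [-2.5 -2.8 39.5] F fork [1.  0.2 0.3] ang err deg [0.32 0.08 0.01] op -0.001 torque [-0.04  0.24 -0.01]
t 12.18 fork xyz mm [-1.5 -3.2 38. ] F fork [-0.6  0.5  0.1] ang err deg [ 0.19  0.01 -0.01] op 0.002 torque [ 0.02  0.27 -0.03]
t 12.55 fork xyz mm [ 1.2 -3.3 37.5] F fork [-0.   3.8 15.7] ang err deg [-0.02  0.03 -0.06] op -0.001 torque [ 0.56  0.33 -0.02]
t 12.93 fork xyz mm [ 3.5 -3.3 37.3] F fork [-2.   6.5 33.3] ang err deg [-0.17  0.05 -0.13] op -0.0 torque [ 1.06  0.76 -0.03]
```

Stiff stop (0.2 mm for 18 N, jaw closed): the rod is home, and the fork origin is about 5.7 mm higher along its z than my fit. Backing off and planning the cover sweep.

```bash
python3 -m handwheel '[[0,0,-0.02,0,0,0,-1],[0,0,-0.1,0,0,0,-1],[0,0,-0.22,0,0,0,-1],[0,0,-0.35,0,0,0,-1],[0,0,-0.48,0,0,0,-1],[0,0,-0.48,0,0,0,-1]]'; cat >> h.py <<'E'
uu=Rf[:,0];H=F+.085*uu+.031*n;ey=Rf[:,1]
def cpose(a,tilt,gap=0.,r=.1,y=0.):
    Rt=toolR(yaw,np.radians(tilt));C=H+r*(-uu*np.cos(a)+n*np.sin(a))+(.002+gap)*(n*np.cos(a)+uu*np.sin(a))+ey*y
    return C+.0145*Rt[:,1]-.019*Rt[:,2],Rt
E
python3 - <<'E'
from h import *
rep();st=monitor.get_state();print(st['qpos'])
p,Rt=cpose(1.6,0,.03);print(p)
for z in(.42,): 
    q=[.45,-.17,z];print('up',row(q,Rt));q=[p[0],p[1],z];print('over',row(q,Rt))
E
```

```text
time: 13.68
eef_pos: [0.4213, -0.1714, 0.3128]
tcp_rot: [0.731, 0.638, 0.158, 0.186]
contact_force: [0.8, -0.3, -0.0]
opening: -0.002
finger_force: 0.0
t 13.68 fork xyz mm [  2.   -4.2 229.6] F fork [ 0.7 -0.2 -0.4] ang err deg [-0.28 -0.32 -0.1 ] op -0.002 torque [0.07 0.19 0.03]
[-0.75272945 -0.54170899  2.25961473  0.31958854  1.03015239 -0.72752934]
[ 0.58567865 -0.18966151  0.29919607]
up [0.0117, 0.1892, -0.2027, 0.1571, 0.0019, 0.0001]
over [0.0095, 0.491, -0.0403, 0.1571, 0.0019, 0.0001]
```

```bash
python3 -m handwheel '[[0.01,0.19,-0.2,0.157,0,0,-1],[0.01,0.19,-0.2,0.157,0,0,-1],[0.01,0.19,-0.2,0.157,0,0,-1],[0.01,0.19,-0.2,0.157,0,0,-1],[0.01,0.49,-0.04,0.157,0,0,-1],[0.01,0.49,-0.04,0.157,0,0,-1],[0.01,0.49,-0.04,0.157,0,0,-1],[0.01,0.49,-0.04,0.157,0,0,-1]]'; python3 - <<'E'
from h import *
p,Rt=cpose(1.6,0,.03);print(row(p,Rt))
E
```

```text
time: 14.68
eef_pos: [0.5854, -0.1889, 0.4107]
tcp_rot: [0.754, 0.657, -0.003, -0.005]
contact_force: [0.3, 0.4, 0.6]
opening: 0.002
finger_force: 0.0
[-0.0024, 0.0042, 0.2788, -0.0036, -0.0005, 0.0001]
```

```bash
python3 -m handwheel '[[0,0.004,0.1,-0.003,0,0,-1],[0,0.004,0.2,-0.003,0,0,-1],[0,0.004,0.26,-0.003,0,0,-1],[0,0.004,0.279,-0.003,0,0,-1],[0,0.004,0.279,-0.003,0,0,-1]]'; python3 - <<'E'
from h import *
for a,g in((1.6,.01),(1.5,0),(1.4,0),(1.3,0),(1.2,0),(1.1,0),(1.0,0)): print(a,row(*cpose(a,0,g)))
E
```

```text
time: 15.3
eef_pos: [0.5859, -0.189, 0.3021]
tcp_rot: [0.754, 0.657, 0.001, 0.001]
contact_force: [0.7, -0.2, 0.2]
opening: -0.001
finger_force: 0.0
1.6 [-0.0018, -0.0451, 0.0294, 0.0007, -0.0, -0.0]
1.5 [-0.0018, -0.0896, 0.0521, 0.0007, -0.0, -0.0]
1.4 [-0.0018, -0.1105, 0.066, 0.0007, -0.0, -0.0]
1.3 [-0.0018, -0.1298, 0.0819, 0.0007, -0.0, -0.0]
1.2 [-0.0018, -0.1474, 0.0996, 0.0007, -0.0, -0.0]
1.1 [-0.0018, -0.1632, 0.1189, 0.0007, -0.0, -0.0]
1.0 [-0.0018, -0.177, 0.1398, 0.0007, -0.0, -0.0]
```

```bash
python3 -m handwheel '[[0,-0.045,0.03,0,0,0,-1],[0,-0.07,0.042,0,0,0,-1],[0,-0.09,0.052,0,0,0,-1],[0,-0.1,0.059,0,0,0,-1],[0,-0.11,0.066,0,0,0,-1],[0,-0.11,0.066,0,0,0,-1]]'; python3 - <<'E'
from h import *
rep()
for a in(1.3,1.2,1.1,1.,.9,.8,.7): print(a,row(*cpose(a,0)))
E
```

```text
time: 16.05
eef_pos: [0.5433, -0.1832, 0.2754]
tcp_rot: [0.754, 0.657, 0.001, 0.001]
contact_force: [0.7, -0.1, 3.7]
opening: -0.005
finger_force: 1.4
t 16.05 fork xyz mm [ 92.6   0.7 139.1] F fork [ 2.4 -0.   3. ] ang err deg [ 2.786e+01 -1.000e-02 -2.000e-02] op -0.005 torque [-0.   -0.13 -0.09]
1.3 [-0.0017, -0.0222, 0.0152, 0.0008, 0.0001, 0.0001]
1.2 [-0.0017, -0.0398, 0.0329, 0.0008, 0.0001, 0.0001]
1.1 [-0.0016, -0.0556, 0.0523, 0.0008, 0.0001, 0.0001]
1.0 [-0.0016, -0.0694, 0.0732, 0.0008, 0.0001, 0.0001]
0.9 [-0.0016, -0.081, 0.0953, 0.0008, 0.0001, 0.0001]
0.8 [-0.0016, -0.0904, 0.1185, 0.0008, 0.0001, 0.0001]
0.7 [-0.0016, -0.0974, 0.1425, 0.0008, 0.0001, 0.0001]
```

```bash
python3 -m handwheel '[[0,-0.013,0.007,0,0,0,-1],[0,-0.022,0.015,0,0,0,-1],[0,-0.031,0.024,0,0,0,-1],[0,-0.04,0.033,0,0,0,-1],[0,-0.048,0.042,0,0,0,-1],[0,-0.056,0.052,0,0,0,-1],[0,-0.063,0.062,0,0,0,-1],[0,-0.069,0.073,0,0,0,-1],[0,-0.075,0.084,0,0,0,-1],[0,-0.081,0.095,0,0,0,-1],[0,-0.09,0.118,0,0,0,-1],[0,-0.09,0.118,0,0,0,-1]]'; python3 - <<'E'
from h import *
rep()
for a,t in((.7,5),(.6,8),(.5,12),(.4,17),(.3,20),(.2,24),(.1,27),(0,28)): print(a,row(*cpose(a,t)))
snap('scene','s6.png')
E
```

```text
time: 17.55
eef_pos: [0.5067, -0.1776, 0.2257]
tcp_rot: [0.754, 0.657, 0.0, -0.001]
contact_force: [0.3, 0.9, -0.4]
opening: 0.003
finger_force: 0.0
t 17.55 fork xyz mm [ 36.6   1.3 112.6] F fork [ 0.   0.9 -0.5] ang err deg [2.806e+01 1.000e-01 2.000e-02] op 0.003 torque [-0.03  0.01 -0.05]
0.7 [-0.0032, -0.0087, 0.0156, -0.0281, -0.0005, -0.0]
0.6 [-0.0032, -0.0158, 0.0386, -0.0448, -0.0005, -0.0]
0.5 [-0.0032, -0.0216, 0.0616, -0.067, -0.0005, -0.0]
0.4 [-0.0033, -0.0259, 0.0845, -0.0948, -0.0005, -0.0001]
0.3 [-0.0033, -0.0258, 0.1084, -0.1114, -0.0005, -0.0001]
0.2 [-0.0033, -0.0244, 0.1316, -0.1336, -0.0005, -0.0001]
0.1 [-0.0034, -0.0196, 0.1547, -0.1503, -0.0005, -0.0001]
0 [-0.0034, -0.0105, 0.1774, -0.1559, -0.0005, -0.0001]
```

```bash
python3 -m handwheel '[[0,-0.009,0.016,-0.028,0,0,-1],[0,-0.0125,0.027,-0.036,0,0,-1],[0,-0.016,0.0386,-0.045,0,0,-1],[0,-0.0187,0.05,-0.056,0,0,-1],[0,-0.0216,0.0616,-0.067,0,0,-1]]'; python3 - <<'E'
from h import *
rep()
im0=cv2.imread('pics/scene3.png').astype(int);im=cv2.cvtColor(eyes.read_camera('scene'),cv2.COLOR_RGB2BGR).astype(int);cv2.imwrite('pics/s7.png',im)
# cover frame test: brownness along predicted edge line ends for candidate angles
p=P('scene')
for a in np.arange(0,1.65,.1):
    E=H+.119*(-uu*np.cos(a)+n*np.sin(a));ys=np.r_[np.linspace(-.105,-.04,30),np.linspace(.04,.105,30)]
    q=proj(p,E+ys[:,None]*ey).round().astype(int);v=im[q[:,1],q[:,0]];print(round(a,1),((v[:,2]-v[:,0])).mean().round(1),v.std(0).mean().round(1))
for a,t in((.4,17),(.3,20),(.2,24),(.1,27),(0,28)): print(a,row(*cpose(a,t)))
E
```

```text
time: 18.23
eef_pos: [0.4992, -0.1767, 0.2028]
tcp_rot: [0.749, 0.654, 0.07, 0.08]
contact_force: [1.7, 1.2, 3.2]
opening: 0.005
finger_force: 1.4
t 18.23 fork xyz mm [19.2  1.  95.9] F fork [2.9 1.4 2.1] ang err deg [15.77  0.05  0.  ] op 0.005 torque [ 0.17 -0.24 -0.09]
0.0 11.3 34.0
0.1 10.2 33.1
0.2 9.7 50.4
0.3 7.9 58.9
0.4 4.8 57.2
0.5 50.8 50.4
0.6 43.7 47.7
0.7 9.8 60.8
0.8 13.2 48.6
0.9 15.5 41.7
1.0 16.7 32.3
1.1 17.8 18.7
1.2 18.4 5.0
1.3 17.1 13.3
1.4 16.1 32.6
1.5 13.9 44.2
1.6 12.6 49.2
0.4 [-0.003, -0.0103, 0.0231, -0.0267, -0.0003, -0.0]
0.3 [-0.003, -0.0153, 0.0464, -0.0434, -0.0003, -0.0]
0.2 [-0.003, -0.0189, 0.0695, -0.0656, -0.0003, -0.0]
0.1 [-0.003, -0.0191, 0.093, -0.0823, -0.0003, -0.0]
0 [-0.0031, -0.015, 0.1171, -0.0878, -0.0003, -0.0][ WARN:0@3.558] global loadsave.cpp:1063 imwrite_ Unsupported depth image for selected encoder is fallbacked to CV_8U.
```

The edge strip shows at a ≈ 0.53 in the scene picture, so the cover is following. Continuing.

```bash
python3 -m handwheel '[[0,-0.005,0.012,-0.013,0,0,-1],[0,-0.01,0.023,-0.027,0,0,-1],[0,-0.013,0.035,-0.035,0,0,-1],[0,-0.015,0.046,-0.043,0,0,-1],[0,-0.017,0.058,-0.055,0,0,-1],[0,-0.019,0.07,-0.066,0,0,-1],[0,-0.019,0.082,-0.074,0,0,-1],[0,-0.019,0.093,-0.082,0,0,-1]]'; python3 - <<'E'
from h import *
rep()
for a,t in((.05,28),(0,28),(-.05,28)): print(a,row(*cpose(a,t)))
E
```

```text
time: 19.27
eef_pos: [0.4995, -0.1771, 0.1648]
tcp_rot: [0.733, 0.639, 0.153, 0.176]
contact_force: [2.0, -0.2, 3.0]
opening: -0.002
finger_force: 1.4
t 19.27 fork xyz mm [ 1.7  0.7 62.2] F fork [3.1 0.  1.7] ang err deg [ 1.02  0.01 -0.01] op -0.002 torque [ 0.1  -0.23 -0.03]
0.05 [-0.0018, -0.0047, 0.0132, -0.0056, -0.0001, 0.0001]
0 [-0.0018, -0.005, 0.0257, -0.0056, -0.0001, 0.0001]
-0.05 [-0.0018, -0.0047, 0.0382, -0.0056, -0.0001, 0.0001]
```

```bash
python3 -m handwheel '[[0,-0.003,0.007,-0.005,0,0,-1],[0,-0.003,0.013,-0.005,0,0,-1],[0,-0.003,0.019,-0.005,0,0,-1],[0,-0.003,0.019,-0.005,0,0,-1]]'>/dev/null; python3 -c "from h import *;rep()"; for i in 1 2 3; do python3 -m handwheel '[[0,0,0.003,0,0,0,-1],[0,0,0.006,0,0,0,-1],[0,0,0.006,0,0,0,-1]]'>/dev/null; python3 -c "from h import *;rep()"; done
```

```text
t 19.77 fork xyz mm [-0.4  0.9 54.9] F fork [-1.3 -0.8  7.8] ang err deg [ 0.34  0.07 -0.07] op -0.004 torque [-0.12  0.54 -0.01]
t 20.15 fork xyz mm [-0.2  0.9 54.5] F fork [-11.3   0.5  34.6] ang err deg [ 0.49  0.14 -0.25] op 0.003 torque [ 0.04  2.16 -0.05]
t 20.52 fork xyz mm [ 0.   0.9 54.2] F fork [-21.    0.9  62.3] ang err deg [ 0.63  0.21 -0.43] op -0.002 torque [ 0.16  3.84 -0.07]
t 20.9 fork xyz mm [ 0.2  0.9 53.9] F fork [-29.1   2.   87.7] ang err deg [ 0.77  0.29 -0.6 ] op -0.002 torque [ 0.35  5.56 -0.01]
```

The hard stop at tip z = 35.5 mm (29.8 mm after the 5.7 mm fork correction) matches the shut cover's outer face at 28+2 mm. It also confirms the fork height. Backing off now.

```bash
python3 -m handwheel '[[0,0,-0.02,0,0,0,-1],[0,0,-0.06,0,0,0,-1],[0,0,-0.16,0,0,0,-1],[0,0,-0.28,0,0,0,-1],[0,0,-0.4,0,0,0,-1],[0,0,-0.4,0,0,0,-1]]'; python3 - <<'E'
from h import *
rep();p=P('wrist');w=snap('wrist','w9.png');s=snap('scene','s9.png');t=snap('top','t9.png')
z=lambda im,f:cv2.resize(im,None,fx=f,fy=f,interpolation=cv2.INTER_CUBIC)
c=np.hstack([w[:420,80:480],np.vstack([z(s[130:240,195:295],3.6)[:,:360],np.zeros((24,360,3),np.uint8)])])
cv2.imwrite('pics/c9.png',cv2.cvtColor(c,cv2.COLOR_RGB2BGR))
E
```

```text
time: 21.65
eef_pos: [0.4311, -0.1682, 0.2964]
tcp_rot: [0.731, 0.638, 0.158, 0.184]
contact_force: [-0.4, 0.4, -0.8]
opening: 0.001
finger_force: 0.0
t 21.65 fork xyz mm [2.500e+00 2.000e-01 2.108e+02] F fork [-0.7  0.4 -0.5] ang err deg [-0.07 -0.18 -0.09] op 0.001 torque [0.02 0.24 0.01]
```

View pics/c9.png

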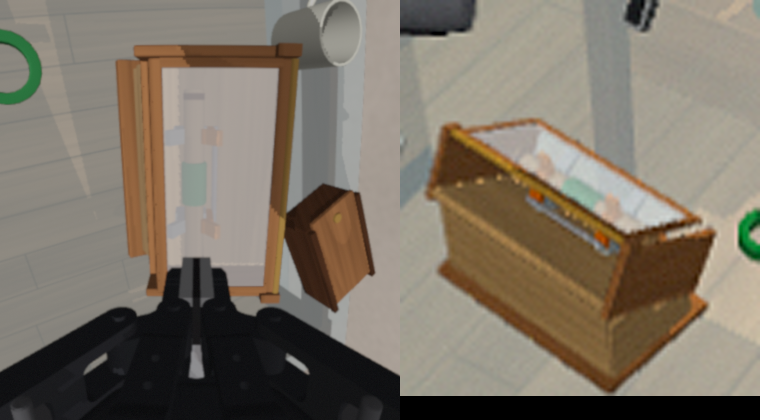

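The cover lies flat and shut over the case, with its strip at (155,180) in the wrist view and level with the cheeks in the scene view. The rod shows through it in both forks, band at (195,183). The arm is clear, so I'm handing in.

```bash
python3 -c "
from plant import ctrl
print(ctrl.sign_off())"
```

```text
the job is handed in; nothing more can be done
None
```

The rod is clipped home in both forks and released, the cover is shut over it, and the job is handed in at about 22 s. Two presses briefly passed 30 N: the rod's final seating reached 42 N and a check press 33 N. The cover's final press reached about 90 N, with the fingertips. I saw no damage.

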